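# Trip the hidden catch of the scrap drawer

### The arm

A 7-joint arm with a two-finger parallel gripper is mounted at the origin on the work surface. World frame = base frame: x ahead of the robot, y to its left, z up, the work surface at z = 0. Lengths are in m, angles in degrees, forces in N, time in s.
With the tool pointing down it reaches from about 0.425 to 0.925 m from the base axis. Payload 6.8 kg.
Tool frame: the origin (TCP) lies at the very end of the fingers, on their centre line; the grasp point (between the pads) lies 19 mm behind it; z points along the fingers, y is the line along which they close (so a half turn about z gives the same grasp; the last joint's range is limited). The gripper opens to 88 mm and grips with 3 to 60 N. Pads are 20 mm wide; open, the fingers measure 115 mm over their backs; the gripper's body (75 mm by 178 mm) begins 61 mm behind the grasp point.
Start: joints at [-80.334, 27.33, 1.283, 89.118, -0.659, 63.558, -4.761], TCP at [0.184, 0.649, 0.223] pointing down, gripper open.
Joint ranges: [-169.35, 169.35], [-19.33, 120.38], [-80.79, 83.38], [13.8, 139.57], [-78.32, 258.32], [9.67, 109.79], [-169.56, 169.56]. Speed limits (degrees/s): [136.94, 136.94, 180, 180, 180, 180, 180].

### API

Orientations are given as a 3x3 rotation matrix whose columns are the frame's x, y, z axes.
In Python, from plant import r gives the robot as it stands.
- The arm moves only by the shell command python3 -m handwheel 'ROWS' [FORCE]. ROWS is JSON, a list of rows, each a list of 3 entries, a list of its own where there are three numbers: the shift along the tool's x, y, z normalised to -1 to 1, where 1 is 12 cm, then the turn, a rotation vector about the tool's x, y, z normalised to -1 to 1, where 1 is 60 degrees, then the finger opening in mm, from 0 to 87.8. A call has 1 to 12 rows; each row is the pose to reach, as a shift and turn from the pose commanded when the call began, along the tool's axes at that moment; what a row does not reach only later rows make up. A row lasts 1/8 s, in which the tool goes at most 62.5 mm and 10.7 degrees, less where a joint would pass 70% of its speed; a pose out of reach is approached as far as the arm can. A call with a number of a shift or a turn outside -1 to 1 is refused whole. A call with a gripper value outside its range is refused whole. The fingers move at their own pace and stop on an object; FORCE is the grip in N (left out, the last holds). Time passes only in rows, so rows that repeat a pose let the fingers close. It gives the time, the measured TCP pose, the force, the opening and the grip force at its end, in the units of the state.
- r.get_obs(): the state, without advancing time (a new reading comes with each control period).
- r.capture(name): name is "scene" or "top" or "wrist"; returns the picture (480x640x3 uint8, red, green, blue); there is no depth.
- r.get_calibration(name): a dict with "vfov" (degrees; the focal length in pixels is half the picture's height over the tangent of half this angle, whatever the lens; pixels are square), "cx", "cy" (the principal point, pixels), "rvec" (rotation vector, rad) and "tvec" (3), from world to camera coordinates, as OpenCV has them; the wrist camera has in their place "T_tool_cam" (4x4, takes a point from camera to tool coordinates, whose origin is the TCP and whose axes are the flange's). Camera axes: x right, y down, z forward; pixel columns grow to the right and rows downward; lengths in m; the calibration is good to about 2 mm. The wrist camera is an equidistant fisheye: a pixel r from the principal point sees the ray r / f radians off the axis. A picture is of the moment at which its call begins: read the wrist's pose just before it. get_calibration takes no time and is no camera call.
- r.job_done(): hands the job in; it is judged then, once.
The state is a dict: "time": time; "joint_pos": joint angles; "joint_vel": joint speeds; "joint_torque": joint torques, N m; "ee_pos": TCP position; "tool_rot": TCP orientation; "wrist_force": force on the tool from outside, world axes, zero at the start; "moment": the same for the moment, N m; "finger_gap": finger opening in m; "finger_force": force on a finger pad.
Only numpy, scipy, OpenCV 4.12 (cv2) and the standard library are available. Lean on these libraries where they do the work, as an engineer would, in place of code of your own. Each camera call takes 0.05 s, during which the arm holds its last target. There are 200 camera calls.

### The job

The scrap drawer of the little steel cabinet on the jeweller's bench is held shut by a spring catch hidden under the small hole in the cabinet's roof. Slide the steel bench block sideways along the bench, clear of the whole path of the drawer front; then take the slim release pin from the punch rack, poke it down through the hole until the drawer springs ajar, and draw the drawer out by its bar handle all the way to its stop. Finish with the pin hanging in the rack again, the block still flat on the bench clear of the drawer, and the ring cone, the jar and the other two punches left alone.

Things in the scene. Friction and masses are not known exactly. Their poses are not given: they have to be found in the camera images.
- cabinet: Fixed grey sheet-steel box, 140 deep (x) x 130 wide (y) x 80 high; origin: centre of its underside on the bench; the drawer is in its -x face and opens towards its own -x (roughly towards the robot). Roof 4 mm thick.
- release_hole (a point): Centre of the round release hole, 14 mm in diameter, at the upper face of the cabinet's roof (at x +45, y +20, z 80 in the cabinet's frame). The catch's flat brass pad, 22 x 22, lies 24 mm below this point; pressed straight down it yields against a spring (about 3.5 N at first, 6 N at the trip), frees the drawer after 10 mm (tip 34 mm below this point) and bottoms after 16 mm; let go, it springs back up. Freed, the drawer is kicked out 28 mm by a spring.
- drawer (a joint): Drawer travel in m along the cabinet's -x: 0 shut (reads up to 0.001 while latched), about 0.028 when sprung ajar, 0.075 fully out at its stop. It slides stiffly (about 1 N) and stays where it is left.
- drawer_pull (a point): Middle of the drawer's bar handle; moves with the drawer. Steel bar 8 mm thick, 70 mm long along the cabinet's y, axis 50 mm above the bench and 32 mm in front of the drawer front (28 mm clear gap behind the bar). The drawer front is 122 wide, 5 thick, its top 72 mm above the bench; shut, the handle's axis is at x -107 in the cabinet's frame.
- pin_mid (a point): Centre of the handle of the release pin: the tallest and slimmest handle in the rack. Steel, 80 g. Handle 14 mm in diameter, 52 long, reaching 26 mm above and 26 mm below this point; under it a collar 20 mm in diameter, 4 thick (underside 30 mm below this point); under that a round shaft 6 mm in diameter, 62 long, tip 92 mm below this point. z along the pin, handle end up. It hangs by its collar in one of the rack's holes, where this point is 105 mm above the bench.
- rack: Fixed open wooden punch rack: shelf 150 (x) x 60 (y), 8 thick, top 75 mm above the bench, on two end boards at x +-71; origin: centre of its underside on the bench. Three through holes 12 mm in diameter at x -45, 0, +45, y 0; each holds one tool by its collar, in any order; space under the shelf is open.
- domer_mid (a point): Middle of the handle of the doming punch (bystander): rounded wooden handle 22 mm in diameter, brass collar 24 mm, top 34 mm above the rack's shelf. This point is 18 mm above the shelf.
- stamp_mid (a point): Middle of the square-headed stamp (bystander): dark steel head 18 x 18, collar 24 mm, top 30 mm above the rack's shelf. This point is 16 mm above the shelf.
- block_mid (a point): Centre of the steel bench block, a plain slab 60 x 60 x 22 high, about 0.6 kg, lying flat on the bench in front of the drawer handle, in the drawer's way; axes along its edges.
- cone_mid (a point): Middle of the wooden ring cone (bystander) that stands loose on the cabinet's roof: base 36 mm in diameter, 70 high, this point 35 mm above the roof.
- jar_mid (a point): Middle of a loose amber glass jar with a lid (bystander) on the bench: 66 mm in diameter, 85 high, this point 42 mm above the bench.
Not all that is in view belongs to the job. Of the things like the rack, leave any that is blue, red or yellow; of the rest the larger one is meant.

How it is judged:
By the outcome, as a careful person would: the job done as asked, in the order asked, and still so for the second after the job is handed in, with the robot touching nothing.
It also fails if it takes over 72 s, if anything falls off the work surface, if the arm or the gripper's body presses on something with over 40 N, if the wrist force passes 120 N, or if a joint passes its speed limit or range.

## Working session

There is one attempt and no reset: what is moved stays moved. The work goes in short steps, Python scripts to look and compute and a shell command to move; the robot and the scene stay as the last step left them, time stands still between calls to the robot, and variables do not carry over. Pictures are saved under pics/ and viewed, at most 10 in all, crops included, and the job is handed in when it is done.

```bash
mkdir -p pics; cat > h.py <<'E'
import numpy as np,cv2
from plant import r
def cal(n):
    c=r.get_calibration(n); return c, 240/np.tan(np.radians(c['vfov'])/2)
def ray(n,u,v,obs=None):
    c,f=cal(n)
    a=np.array([(u-c['cx'])/f,(v-c['cy'])/f])
    if n=='wrist':
        th=np.linalg.norm(a); d=np.r_[a/max(th,1e-9)*np.sin(th),np.cos(th)]
        o=obs or r.get_obs(); R=np.array(o['tool_rot']); T=np.array(c['T_tool_cam'])
        return R@T[:3,3]+np.array(o['ee_pos']), R@T[:3,:3]@d
    R=cv2.Rodrigues(np.array(c['rvec'],float))[0]; t=np.array(c['tvec'],float).ravel()
    return -R.T@t, R.T@np.r_[a,1]
def onz(n,u,v,z,obs=None):
    o,d=ray(n,u,v,obs); return o+d*(z-o[2])/d[2]
def save(n,name):
    o=r.get_obs(); im=r.capture(n); cv2.imwrite('pics/'+name+'.png',im[:,:,::-1]); return im,o
E
python3 - <<'E'
from h import *
for n in ['scene','top','wrist']:
    save(n,n+'0'); c,f=cal(n); print(n,f,{k:np.round(v,3).tolist() for k,v in c.items()})
print(r.get_obs())
E
```

```text
scene 476.15779246023635 {'vfov': 53.499, 'cx': 328.399, 'cy': 238.139, 'rvec': [2.033, 1.139, -0.501], 'tvec': [-0.204, -0.221, 1.518]}
top 478.09206875586807 {'vfov': 53.313, 'cx': 316.123, 'cy': 241.405, 'rvec': [2.171, -2.213, 0.076], 'tvec': [-0.056, 0.505, 1.245]}
wrist 371.64829954431775 {'vfov': 65.706, 'cx': 319.222, 'cy': 246.411, 'T_tool_cam': [[0.0, -0.964, -0.266, 0.073], [1.0, 0.0, 0.001, 0.001], [-0.0, -0.266, 0.964, -0.16], [0.0, 0.0, 0.0, 1.0]]}
{'time': 0.15, 'joint_pos': array([-80.33478019,  27.36421766,   1.28080124,  89.16112089,
        -0.65969242,  63.55775426,  -4.76220253]), 'joint_vel': array([-0.02599547, -0.07233549,  0.02257381, -0.28999126,  0.02422518,
       -0.05018857,  0.02390272]), 'joint_torque': array([ 2.20861992e-03, -5.83283687e+01,  1.53657977e+00, -2.72877878e+01,
       -5.41917107e-02,  1.44021047e-02,  1.29501864e-04]), 'ee_pos': array([0.18434252, 0.64889179, 0.22194418]), 'tool_rot': array([[-9.61934764e-01,  2.73279035e-01, -2.82025091e-04],
       [ 2.73279169e-01,  9.61933900e-01, -1.29178136e-03],
       [-8.17272689e-05, -1.31968098e-03, -9.99999126e-01]]), 'wrist_force': array([-1.01245937,  0.58226217, -0.6339682 ]), 'moment': array([-0.01087456,  0.03155725, -0.00564203]), 'finger_force': 0.0, 'finger_gap': 0.0874990466062463}
```

View pics/top0.png

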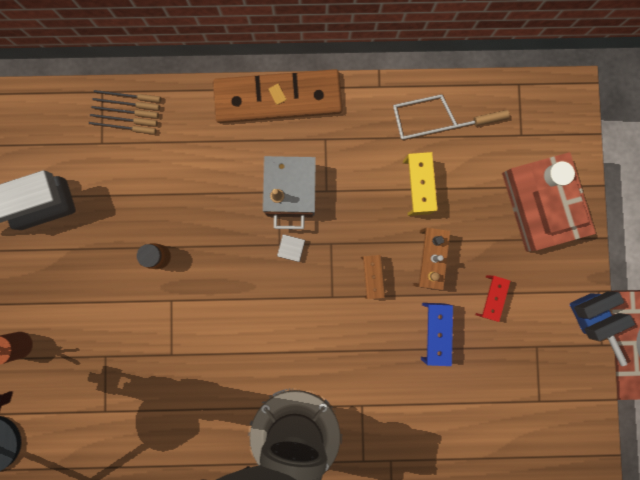

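View pics/scene0.png

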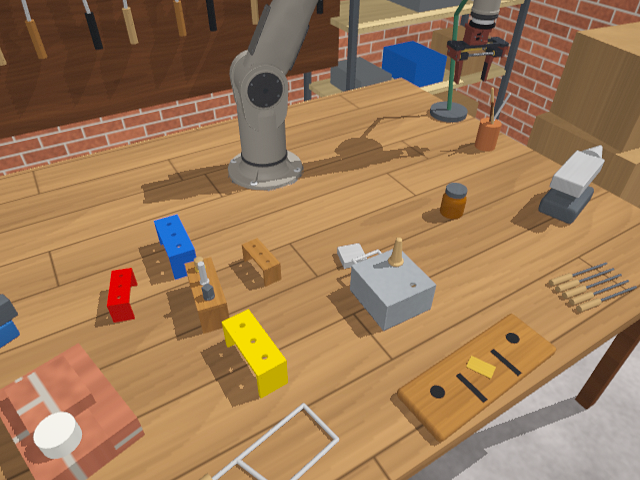

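The scene holds these rack-like things (top view pixels):
- large wooden rack with three tools at (435,260)
- small wooden rack at (374,277)
- blue rack at (440,335)
- red rack at (496,298)
- yellow rack at (423,183)

By the description I choose (435,260). Its tools are a dark one at (438,240), a bright one at (437,259) and a wooden one at (434,275). The bright one is probably the pin. The cabinet is at (290,185), the block at (291,248), the jar at (153,256) and the cone at (277,195).

```bash
python3 - <<'E'
from h import *
im=cv2.imread('pics/top0.png')
cv2.imwrite('pics/crop1.png',cv2.resize(im[145:315,250:470],None,fx=3.5,fy=3.5,interpolation=cv2.INTER_CUBIC))
for n,u,v,z in [('hole',281,166,.08),('cornerTL',264,156,.08),('TR',316,157,.08),('BR',315,214,.08),('block',291,248,.022),('rack',435,260,.075),('pin',437,259,.131),('cone',277,195,.1),('jar',153,256,.085)]:
    print(n,onz('top',u,v,z).round(3))
E
```

```text
hole [0.693 0.02  0.08 ]
cornerTL [0.719 0.062 0.08 ]
TR [ 0.714 -0.069  0.08 ]
BR [ 0.569 -0.064  0.08 ]
block [0.487 0.    0.022]
rack [ 0.448 -0.363  0.075]
pin [ 0.449 -0.354  0.131]
cone [0.616 0.029 0.1  ]
jar [0.471 0.341 0.085]
```

View pics/crop1.png

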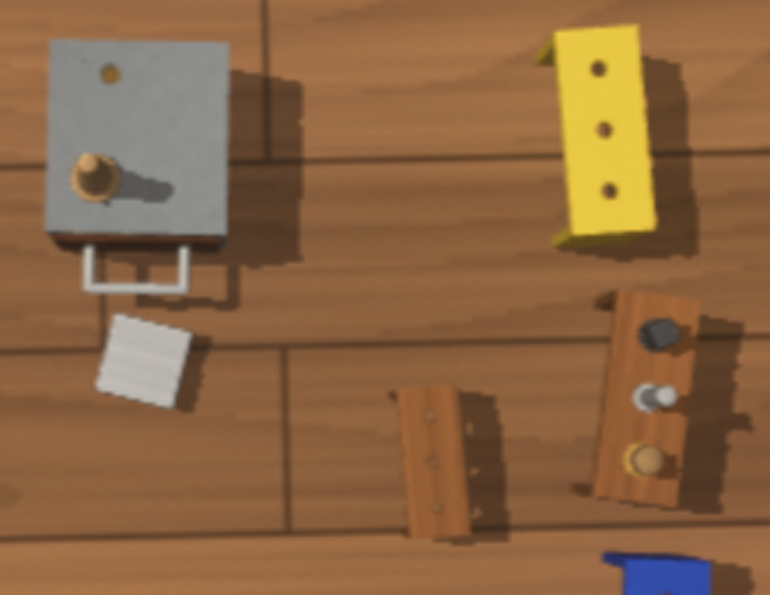

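```bash
R='[[[-0.4,-0.45,0],[0,0,0],87],[[-0.78,-0.9,0],[0,0,0],87],[[-0.78,-0.9,0],[0,0,0],87]]'; unset R
python3 -m handwheel '[[[-0.4,-0.45,0],[0,0,0],87],[[-0.78,-0.9,0],[0,0,0],87],[[-0.78,-0.9,0],[0,0,0],87]]' 20
python3 -m handwheel '[[[-0.4,-0.45,0],[0,0,0],87],[[-0.78,-0.9,0],[0,0,0],87],[[-0.78,-0.9,0],[0,0,0],87]]' 
python3 -m handwheel '[[[-0.4,-0.45,0],[0,0,0],87],[[-0.78,-0.9,0],[0,0,0],87],[[-0.78,-0.9,0],[0,0,0],87]]' 
python3 -m handwheel '[[[-0.4,-0.45,0],[0,0,0],87],[[-0.78,-0.9,0],[0,0,0],87],[[-0.78,-0.9,0],[0,0,0],87]]' 
python3 -m handwheel '[[[-0.4,-0.45,0],[0,0,0],87],[[-0.78,-0.9,0],[0,0,0],87],[[-0.78,-0.9,0],[0,0,0],87],[[-0.78,-0.9,0],[0,0,0],87]]' 
python3 - <<'E'
from h import *
im,o=save('wrist','w1'); print(o['ee_pos'],o['tool_rot'].round(3).tolist(),o['time'])
P=lambda u,v,z:onz('top',250+u/3.5,145+v/3.5,z).round(4)
for n,u,v,z in [('cTL',50,38,.08),('cTR',228,42,.08),('cBR',228,236,.08),('cBL',46,232,.08),('hole',110,73,.08),('h1',85,290,.05),('h2',189,290,.05),('b',117,315,.022),('b',192,333,.022),('b',173,408,.022),('b',96,390,.022),('r',615,290,.075),('r',700,303,.075),('r',678,508,.075),('r',594,497,.075),('pin',668,394,.131),('jar',0,0,0)]:
    print(n,P(u,v,z))
E
```

```text
time: 0.52
ee_pos: [0.2476, 0.5159, 0.2225]
tool_rot: [[-0.961, 0.278, 0.001], [0.278, 0.961, -0.002], [-0.001, -0.002, -1.0]]
wrist_force: [-0.2, -0.1, 0.6]
finger_gap: 0.0869
finger_force: 0.0
time: 0.9
ee_pos: [0.307, 0.3874, 0.2227]
tool_rot: [[-0.961, 0.277, 0.0], [0.277, 0.961, -0.001], [-0.0, -0.001, -1.0]]
wrist_force: [0.0, 1.4, 0.1]
finger_gap: 0.0869
finger_force: 0.0
time: 1.27
ee_pos: [0.3672, 0.2587, 0.2228]
tool_rot: [[-0.961, 0.277, 0.0], [0.277, 0.961, 0.0], [-0.0, 0.0, -1.0]]
wrist_force: [-0.1, 0.7, 0.3]
finger_gap: 0.087
finger_force: 0.0
time: 1.65
ee_pos: [0.4281, 0.1293, 0.223]
tool_rot: [[-0.961, 0.277, 0.001], [0.277, 0.961, 0.0], [-0.001, 0.0, -1.0]]
wrist_force: [-0.3, 1.4, -0.2]
finger_gap: 0.0871
finger_force: 0.0
time: 2.15
ee_pos: [0.488, 0.0019, 0.2227]
tool_rot: [[-0.962, 0.275, 0.0], [0.275, 0.962, -0.0], [-0.001, -0.0, -1.0]]
wrist_force: [-0.1, -0.3, -0.2]
finger_gap: 0.0872
finger_force: 0.0
[0.48800667 0.00186579 0.22266544] [[-0.962, 0.275, 0.0], [0.275, 0.962, -0.0], [-0.001, -0.0, -1.0]] 2.15
cTL [0.7193 0.0615 0.08  ]
cTR [ 0.714  -0.0671  0.08  ]
cBR [ 0.5729 -0.0644  0.08  ]
cBL [0.5782 0.0662 0.08  ]
hole [0.6929 0.0186 0.08  ]
h1 [0.5387 0.0412 0.05  ]
h2 [ 0.5372 -0.0351  0.05  ]
b [0.522  0.0198 0.022 ]
b [ 0.5074 -0.0363  0.022 ]
b [ 0.4515 -0.0211  0.022 ]
b [0.466  0.0363 0.022 ]
r [ 0.5291 -0.3425  0.075 ]
r [ 0.5185 -0.4034  0.075 ]
r [ 0.3719 -0.3822  0.075 ]
r [ 0.3809 -0.3224  0.075 ]
pin [ 0.4521 -0.3631  0.131 ]
jar [0.7695 0.1078 0.    ]
```

View pics/w1.png

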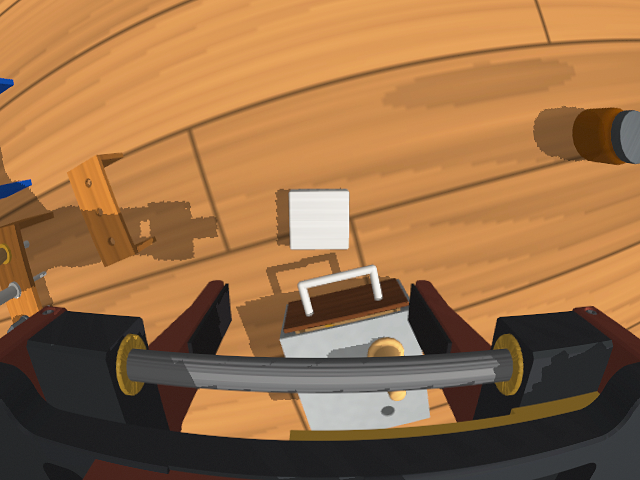

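The wrist view shows the block square to the tool, centred at pixel (319,220). That ray lands directly under the TCP. The handle sits at (340,285) and the roof hole at (388,410).

```bash

python3 -m handwheel '[[[0,0,0.45],[0,0,0],87],[[0,0,0.9],[0,0,0],87],[[0,0,0.9],[0,0,0],87],[[0,0,0.9],[0,0,0],87]]' 25
python3 -m handwheel '[[[0,0,0.4],[0,0,0],87],[[0,0,0.7],[0,0,0],87],[[0,0,0.88],[0,0,0],87],[[0,0,0.88],[0,0,0],87],[[0,0,0.88],[0,0,0],50],[[0,0,0.88],[0,0,0],50],[[0,0,0.88],[0,0,0],50],[[0,0,0.88],[0,0,0],50],[[0,0,0.88],[0,0,0],50]]' 25
```

```text
time: 2.7
ee_pos: [0.488, 0.0032, 0.1161]
tool_rot: [[-0.962, 0.272, 0.001], [0.272, 0.962, 0.001], [-0.001, 0.001, -1.0]]
wrist_force: [0.5, 0.1, 0.8]
finger_gap: 0.0873
finger_force: 0.0
time: 3.82
ee_pos: [0.4876, 0.0019, 0.0099]
tool_rot: [[-0.962, 0.273, 0.001], [0.273, 0.962, 0.0], [-0.001, 0.001, -1.0]]
wrist_force: [-1.3, -0.0, 8.2]
finger_gap: 0.0596
finger_force: 25.0
```

```bash

python3 -m handwheel '[[[0.04,0.15,0],[0,0,0],50],[[0.09,0.3,0],[0,0,0],50],[[0.13,0.45,0],[0,0,0],50],[[0.18,0.62,0],[0,0,0],50]]' 25
python3 -m handwheel '[[[0.04,0.15,0],[0,0,0],50],[[0.09,0.3,0],[0,0,0],50],[[0.13,0.45,0],[0,0,0],50],[[0.18,0.62,0],[0,0,0],50],[[0.18,0.62,0],[0,0,0],50],[[0.18,0.62,0],[0,0,0],85],[[0.18,0.62,0],[0,0,0],85],[[0.18,0.62,0],[0,0,0],85],[[0.18,0.62,0],[0,0,0],85]]' 25
python3 -m handwheel '[[[0,0,-0.3],[0,0,0],85],[[0,0,-0.7],[0,0,0],85],[[0,0,-1],[0,0,0],85],[[0,0,-1],[0,0,0],85]]'
python3 -m handwheel '[[[0,0,-0.5],[0,0,0],85],[[0,0,-1],[0,0,0],85],[[0,0,-1],[0,0,0],85]]'
```

```text
time: 4.32
ee_pos: [0.4877, 0.0771, 0.0099]
tool_rot: [[-0.961, 0.277, 0.002], [0.277, 0.961, -0.002], [-0.003, -0.001, -1.0]]
wrist_force: [0.0, -6.7, 7.1]
finger_gap: 0.0597
finger_force: 25.0
time: 5.45
ee_pos: [0.4861, 0.1568, 0.009]
tool_rot: [[-0.962, 0.273, -0.0], [0.273, 0.962, -0.0], [0.0, -0.0, -1.0]]
wrist_force: [0.2, -0.3, 1.1]
finger_gap: 0.0849
finger_force: 0.0
time: 5.95
ee_pos: [0.4879, 0.1576, 0.1315]
tool_rot: [[-0.962, 0.273, 0.005], [0.273, 0.962, 0.003], [-0.004, 0.004, -1.0]]
wrist_force: [-0.1, 0.9, -0.3]
finger_gap: 0.0851
finger_force: 0.0
time: 6.32
ee_pos: [0.4884, 0.1577, 0.2522]
tool_rot: [[-0.962, 0.273, 0.006], [0.273, 0.962, 0.004], [-0.005, 0.005, -1.0]]
wrist_force: [-0.4, -0.8, -0.5]
finger_gap: 0.0848
finger_force: 0.0
```

```bash

python3 -m handwheel '[[[-0.09,-0.42,0],[0,0,0],60],[[-0.18,-0.85,0],[0,0,0],60]]' 40
python3 -m handwheel '[[[-0.09,-0.42,0],[0,0,0],60],[[-0.18,-0.85,0],[0,0,0],60]]' 
python3 -m handwheel '[[[-0.09,-0.42,0],[0,0,0],60],[[-0.18,-0.85,0],[0,0,0],60]]' 
python3 -m handwheel '[[[-0.09,-0.42,0],[0,0,0],60],[[-0.18,-0.85,0],[0,0,0],60]]' 
python3 -m handwheel '[[[-0.09,-0.42,0],[0,0,0],60],[[-0.18,-0.85,0],[0,0,-0.13],60],[[-0.18,-0.85,0],[0,0,-0.13],60],[[-0.18,-0.85,0],[0,0,-0.13],60],[[-0.18,-0.85,0],[0,0,-0.13],60]]' | head -3
python3 - <<'E'
from h import *
im,o=save('wrist','w2'); print(o['time']); save('top','top2')
E
```

```text
time: 6.58
ee_pos: [0.478, 0.0521, 0.2472]
tool_rot: [[-0.963, 0.271, -0.002], [0.271, 0.963, -0.001], [0.002, -0.002, -1.0]]
wrist_force: [0.8, -0.5, 0.0]
finger_gap: 0.0685
finger_force: 0.0
time: 6.82
ee_pos: [0.4707, -0.0524, 0.2472]
tool_rot: [[-0.962, 0.273, -0.003], [0.273, 0.962, -0.0], [0.002, -0.001, -1.0]]
wrist_force: [0.8, -0.4, 0.4]
finger_gap: 0.0597
finger_force: 0.0
time: 7.08
ee_pos: [0.4636, -0.1562, 0.2472]
tool_rot: [[-0.962, 0.273, -0.002], [0.273, 0.962, 0.0], [0.002, -0.0, -1.0]]
wrist_force: [0.7, 0.6, -0.2]
finger_gap: 0.0601
finger_force: 0.0
time: 7.32
ee_pos: [0.4568, -0.26, 0.247]
tool_rot: [[-0.962, 0.273, -0.003], [0.273, 0.962, 0.001], [0.003, -0.0, -1.0]]
wrist_force: [1.0, -0.0, -0.1]
finger_gap: 0.0598
finger_force: 0.0
time: 7.95
ee_pos: [0.4512, -0.3613, 0.2481]
tool_rot: [[-0.99, 0.138, -0.001], [0.138, 0.99, 0.001], [0.001, 0.001, -1.0]]
7.95
```

View pics/w2.png

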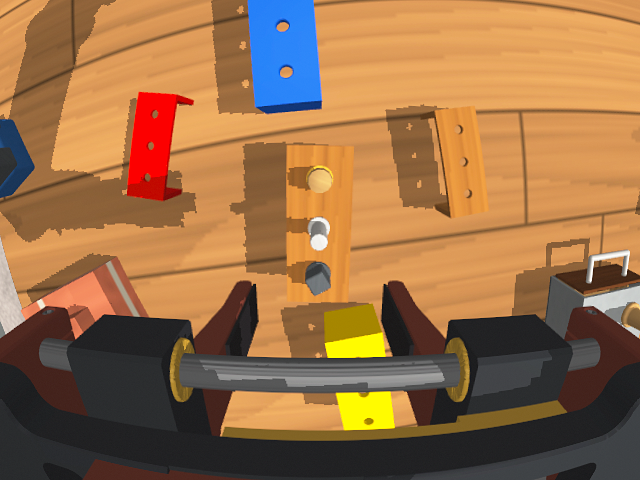

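The close view shows the slim bright pin in the middle hole, its top at (318,242), which is straight below the TCP. The domer is at (320,180) and the stamp at (318,278). The fingers close across the row.

```bash

python3 -m handwheel '[[[0,0,0.32],[0,0,0],60],[[0,0,0.64],[0,0,0],60],[[0,0,0.64],[0,0,0],60]]' 40 | head -2
python3 -m handwheel '[[[0,0,0.2],[0,0,0],60],[[0,0,0.4],[0,0,0],60],[[0,0,0.64],[0,0,0],60],[[0,0,0.64],[0,0,0],60],[[0,0,0.64],[0,0,0],5],[[0,0,0.64],[0,0,0],5],[[0,0,0.64],[0,0,0],5],[[0,0,0.64],[0,0,0],5],[[0,0,0.64],[0,0,0],5],[[0,0,0.64],[0,0,0],5]]' 40
```

```text
time: 8.43
ee_pos: [0.4497, -0.3609, 0.1702]
time: 9.68
ee_pos: [0.4507, -0.3631, 0.0956]
tool_rot: [[-0.99, 0.14, 0.0], [0.14, 0.99, 0.0], [-0.0, 0.0, -1.0]]
wrist_force: [-0.6, 0.9, 2.3]
finger_gap: 0.0136
finger_force: 40.0
```

```bash

python3 -m handwheel '[[[0,0,-0.2],[0,0,0],5],[[0,0,-0.4],[0,0,0],5],[[0,0,-0.67],[0,0,0],5]]' 40 | head -2
python3 -m handwheel '[[[0,0,-0.3],[0,0,0],5],[[0,0,-0.67],[0,0,0],5],[[0,0,-0.67],[0,0,0],5],[[0,0,-0.67],[0,0,0],5]]' 
python3 - <<'E'
from h import *
im,o=save('wrist','w3'); im2,_=save('scene','s3')
a=cv2.resize(im[150:400,200:450],(400,400)); b=cv2.resize(im2[180:330,120:270],(400,400))
cv2.imwrite('pics/c3.png',np.hstack([a,b])[:,:,::-1])
E
```

```text
time: 10.05
ee_pos: [0.4501, -0.3628, 0.1759]
time: 10.55
ee_pos: [0.4503, -0.3626, 0.2554]
tool_rot: [[-0.99, 0.14, -0.001], [0.14, 0.99, 0.001], [0.001, 0.001, -1.0]]
wrist_force: [0.4, 0.2, -1.4]
finger_gap: 0.0133
finger_force: 40.0
```

View pics/c3.png

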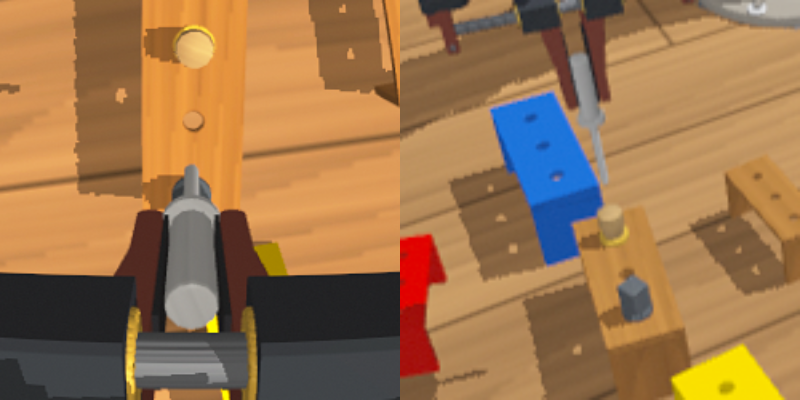

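The pin hangs straight in the fingers with its tip at wrist pixel (320,256). The empty hole is at (321,226), directly below the TCP. Both neighbouring punches are untouched. Next, over to the cabinet.

```bash

python3 -m handwheel '[[[-0.2,0.43,0],[0,0,0],5],[[-0.39,0.86,0],[0,0,0],5]]' 40 | head -2
python3 -m handwheel '[[[-0.2,0.43,0],[0,0,0],5],[[-0.39,0.86,0],[0,0,0],5]]' | head -2
python3 -m handwheel '[[[-0.2,0.43,0],[0,0,0],5],[[-0.39,0.86,0],[0,0,0],5]]' | head -2
python3 -m handwheel '[[[-0.2,0.43,0],[0,0,0],5],[[-0.39,0.84,0],[0,0,0],5],[[-0.39,0.84,0],[0,0,0],5],[[-0.39,0.84,0],[0,0,0],5]]'
python3 - <<'E'
from h import *
im,o=save('wrist','w4'); im2,_=save('scene','s4')
np.save('o4.npy',o,allow_pickle=True)
a=im[130:330,220:420]; b=im2[220:340,330:450]
cv2.imwrite('pics/c4.png',np.hstack([cv2.resize(a,(500,500)),cv2.resize(b,(300,300))[np.r_[0:300,[299]*200]]])[:,:,::-1])
E
```

```text
time: 10.9
ee_pos: [0.5113, -0.2666, 0.255]
time: 11.15
ee_pos: [0.5725, -0.1701, 0.2549]
time: 11.4
ee_pos: [0.6333, -0.0745, 0.2547]
time: 11.9
ee_pos: [0.6928, 0.0161, 0.2547]
tool_rot: [[-0.99, 0.141, -0.003], [0.141, 0.99, -0.001], [0.002, -0.002, -1.0]]
wrist_force: [0.6, -1.2, -0.7]
finger_gap: 0.0133
finger_force: 40.0
```

View pics/c4.png

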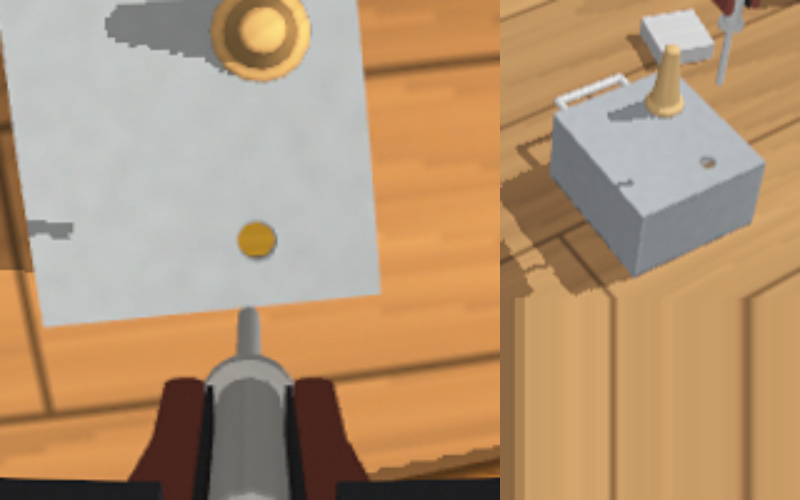

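The roof hole is at about (323,226) and the pin tip at about (319,254). The pin therefore needs about +3.5 mm along tool y and +1.5 mm along tool x. I'll correct, go lower and re-measure by the brass colour.

```bash

python3 -m handwheel '[[[0.013,0.03,0.25],[0,0,0],5],[[0.013,0.03,0.5],[0,0,0],5],[[0.013,0.03,0.57],[0,0,0],5],[[0.013,0.03,0.57],[0,0,0],5],[[0.013,0.03,0.57],[0,0,0],5]]' 40
python3 - <<'E'
from h import *
im,o=save('wrist','w5')
def loc(im,o,x0,x1,y0,y1):
    h=cv2.cvtColor(im,cv2.COLOR_RGB2HSV)[y0:y1,x0:x1]
    m=((h[...,1]>150)&(h[...,0]>8)&(h[...,0]<35)).astype(np.uint8)
    n,_,st,ce=cv2.connectedComponentsWithStats(m)
    for i in range(1,n):
        if st[i,4]>20:
            u,v=ce[i]+[x0,y0]; p=onz('wrist',u,v,.08,o); print(st[i],u.round(1),v.round(1),p.round(4),'tool',(np.array(o['tool_rot']).T@(p-o['ee_pos'])).round(4))
loc(im,o,295,350,190,265)
# tip: grayscale column of rows
g=im[225:275,310:332].astype(int).sum(2)//3
for k in range(0,50,2): print(225+k,g[k].tolist())
E
```

```text
time: 12.62
ee_pos: [0.6933, 0.0201, 0.1894]
tool_rot: [[-0.99, 0.141, 0.002], [0.141, 0.99, 0.0], [-0.002, 0.0, -1.0]]
wrist_force: [0.3, -1.0, -1.3]
finger_gap: 0.0133
finger_force: 40.0
[ 14  46  17  14 195] 316.9 242.4 [0.6923 0.0196 0.08  ] tool [ 0.0012 -0.0006  0.1094]
225 [189, 187, 187, 188, 189, 187, 187, 188, 187, 187, 187, 189, 188, 189, 189, 189, 189, 189, 189, 189, 189, 188]
227 [189, 188, 187, 187, 187, 188, 186, 187, 188, 187, 187, 188, 189, 189, 190, 189, 189, 189, 189, 188, 189, 186]
229 [188, 187, 188, 187, 186, 186, 186, 186, 188, 187, 188, 189, 189, 189, 190, 189, 189, 189, 188, 188, 188, 187]
231 [188, 188, 188, 188, 187, 187, 186, 186, 187, 187, 186, 188, 188, 187, 188, 189, 189, 189, 188, 188, 189, 186]
233 [190, 190, 188, 190, 190, 180, 175, 178, 181, 182, 189, 188, 188, 187, 187, 188, 187, 188, 188, 188, 188, 187]
235 [189, 181, 163, 146, 137, 128, 126, 124, 123, 125, 127, 137, 156, 169, 183, 188, 188, 187, 187, 189, 187, 188]
237 [165, 135, 109, 112, 114, 112, 113, 112, 112, 113, 113, 112, 111, 122, 144, 173, 187, 188, 187, 188, 188, 187]
239 [113, 114, 114
[... 1339 characters left out ...]
 187, 187]
263 [188, 189, 189, 193, 171, 116, 101, 106, 106, 110, 115, 126, 137, 148, 180, 190, 188, 187, 187, 187, 187, 189]
265 [189, 189, 191, 192, 171, 117, 103, 105, 108, 111, 115, 125, 138, 149, 182, 191, 189, 188, 188, 187, 187, 188]
267 [187, 188, 189, 192, 154, 110, 102, 106, 108, 110, 115, 126, 137, 148, 174, 187, 189, 189, 188, 187, 188, 189]
269 [187, 186, 188, 191, 147, 109, 104, 106, 107, 111, 116, 127, 139, 147, 174, 186, 188, 189, 189, 187, 188, 187]
271 [186, 187, 188, 182, 144, 112, 105, 106, 107, 108, 113, 119, 125, 137, 165, 183, 186, 188, 191, 188, 189, 189]
273 [174, 136, 101, 104, 106, 108, 107, 107, 106, 105, 106, 107, 107, 106, 104, 102, 102, 109, 137, 172, 192, 190]
```

```bash

python3 -m handwheel '[[[0.013,-0.004,0.1],[0,0,0],5],[[0.013,-0.004,0.18],[0,0,0],5],[[0.013,-0.004,0.24],[0,0,0],5],[[0.013,-0.004,0.31],[0,0,0],5],[[0.013,-0.004,0.31],[0,0,0],5]]' 40
```

```text
time: 13.3
ee_pos: [0.6904, 0.0205, 0.1496]
tool_rot: [[-0.99, 0.14, -0.002], [0.14, 0.99, -0.0], [0.001, -0.0, -1.0]]
wrist_force: [-0.8, 0.5, -0.4]
finger_gap: 0.0135
finger_force: 40.0
```

```bash

python3 -m handwheel '[[[0,0,0.05],[0,0,0],5],[[0,0,0.1],[0,0,0],5],[[0,0,0.14],[0,0,0],5],[[0,0,0.17],[0,0,0],5],[[0,0,0.2],[0,0,0],5],[[0,0,0.2],[0,0,0],5],[[0,0,0.2],[0,0,0],5]]' 40
python3 - <<'E'
from h import *
im,o=save('top','top5')
# handle bar: bright pixels below cabinet front
a=im[205:245,265:320].astype(int); m=(a.min(2)>165); ys,xs=np.nonzero(m); print(np.bincount(ys+205)[205:])
E
```

```text
time: 14.18
ee_pos: [0.6914, 0.0204, 0.1273]
tool_rot: [[-0.99, 0.14, 0.001], [0.14, 0.99, 0.0], [-0.001, 0.0, -1.0]]
wrist_force: [-1.2, -0.3, 5.3]
finger_gap: 0.0135
finger_force: 40.0
[ 0  0  0  0  0  0  0  0  0  0  0  0  0  0  0  0  0  0  0  0  0  0  0  2
  3  4  4  4  4  4  4  3  3  4 29  2]
```

The drawer has sprung: the bar moved from row 228 to row 239, about 28 mm. Withdrawing the pin and returning it to the rack.

```bash

python3 -m handwheel '[[[0,0,-0.2],[0,0,0],5],[[0,0,-0.4],[0,0,0],5],[[0,0,-0.54],[0,0,0],5]]' 40 | head -2
python3 -m handwheel '[[[0,0,-0.3],[0,0,0],5],[[0,0,-0.54],[0,0,0],5],[[0,0,-0.54],[0,0,0],5]]' | head -2
python3 -m handwheel '[[[0.19,-0.43,0],[0,0,0],5],[[0.39,-0.86,0],[0,0,0],5]]' | head -2
python3 -m handwheel '[[[0.19,-0.43,0],[0,0,0],5],[[0.39,-0.86,0],[0,0,0],5]]' | head -2
python3 -m handwheel '[[[0.19,-0.43,0],[0,0,0],5],[[0.39,-0.86,0],[0,0,0],5]]' | head -2
python3 -m handwheel '[[[0.19,-0.43,0],[0,0,0],5],[[0.38,-0.86,0],[0,0,0],5],[[0.38,-0.86,0],[0,0,0],5],[[0.38,-0.86,0],[0,0,0],5]]'
python3 - <<'E'
from h import *
im,o=save('wrist','w6'); im3=cv2.imread('pics/w3.png')[:,:,::-1]
def prof(im):
    # shaft tip + hole: compare with w3
    h=cv2.cvtColor(np.ascontiguousarray(im),cv2.COLOR_RGB2HSV); return h
print(o['time'])
cv2.imwrite('pics/c6.png',np.hstack([cv2.resize(x[190:290,270:370],(400,400),interpolation=cv2.INTER_CUBIC) for x in (im3,im)])[:,:,::-1])
E
```

```text
time: 14.6
ee_pos: [0.6909, 0.0204, 0.192]
time: 14.98
ee_pos: [0.692, 0.0201, 0.2582]
time: 15.22
ee_pos: [0.6286, -0.0755, 0.2542]
time: 15.48
ee_pos: [0.5674, -0.1717, 0.2546]
time: 15.72
ee_pos: [0.5067, -0.2671, 0.2547]
time: 16.23
ee_pos: [0.4487, -0.3613, 0.255]
tool_rot: [[-0.99, 0.14, -0.001], [0.14, 0.99, 0.001], [0.002, 0.001, -1.0]]
wrist_force: [0.3, 0.7, -1.7]
finger_gap: 0.0132
finger_force: 40.0
16.225
```

View pics/c6.png

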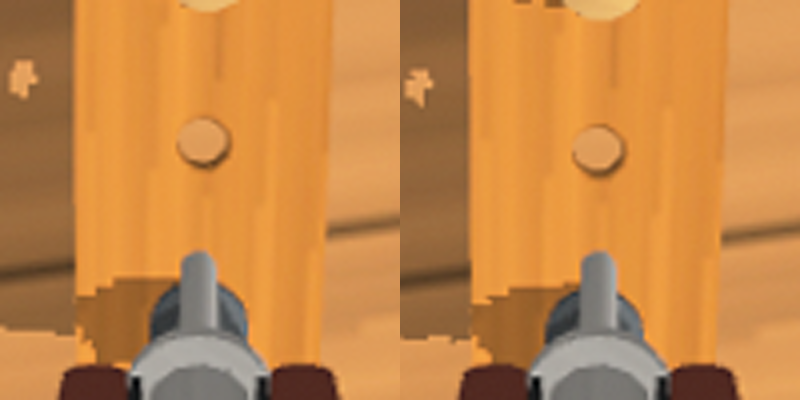

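The pin sits in the grip exactly as before. The rack hole appears about 1 px left and 2 px down, so I correct by −1 mm in tool y and −1.7 mm in tool x and lower it.

```bash

python3 -m handwheel '[[[-0.014,-0.009,0.3],[0,0,0],5],[[-0.014,-0.009,0.6],[0,0,0],5],[[-0.014,-0.009,0.7],[0,0,0],5],[[-0.014,-0.009,0.7],[0,0,0],5],[[-0.014,-0.009,0.7],[0,0,0],5]]' 40 
python3 -m handwheel '[[[0,0,0.08],[0,0,0],5],[[0,0,0.16],[0,0,0],5],[[0,0,0.2],[0,0,0],5],[[0,0,0.2],[0,0,0],5]]' | grep -v rot
```

```text
time: 16.9
ee_pos: [0.4513, -0.3638, 0.1735]
tool_rot: [[-0.99, 0.14, 0.002], [0.14, 0.99, -0.001], [-0.002, -0.001, -1.0]]
wrist_force: [0.2, -0.1, 0.0]
finger_gap: 0.0133
finger_force: 40.0
time: 17.4
ee_pos: [0.4501, -0.3633, 0.1477]
wrist_force: [-0.7, -0.4, -0.9]
finger_gap: 0.0135
finger_force: 40.0
```

```bash

python3 -m handwheel '[[[0,0,0.1],[0,0,0],5],[[0,0,0.2],[0,0,0],5],[[0,0,0.3],[0,0,0],5],[[0,0,0.38],[0,0,0],5],[[0,0,0.42],[0,0,0],5],[[0,0,0.42],[0,0,0],5],[[0,0,0.42],[0,0,0],5]]' 40 | grep -v rot
```

```text
time: 18.27
ee_pos: [0.4506, -0.3637, 0.0982]
wrist_force: [-0.5, -0.3, -0.0]
finger_gap: 0.0136
finger_force: 40.0
```

```bash

python3 -m handwheel '[[[0,0,0.02],[0,0,0],5],[[0,0,0.02],[0,0,0],5],[[0,0,0.02],[0,0,0],16],[[0,0,0.02],[0,0,0],20],[[0,0,0.02],[0,0,0],30],[[0,0,0.02],[0,0,0],60],[[0,0,0.02],[0,0,0],60],[[0,0,0.02],[0,0,0],60],[[0,0,0.02],[0,0,0],60]]' 40 | grep -v rot
python3 -m handwheel '[[[0,0,-0.2],[0,0,0],60],[[0,0,-0.5],[0,0,0],60],[[0,0,-0.64],[0,0,0],60]]' | head -2
python3 -m handwheel '[[[0,0,-0.3],[0,0,0],60],[[0,0,-0.64],[0,0,0],60],[[0,0,-0.64],[0,0,0],60],[[0,0,-0.64],[0,0,0],60]]' | head -2
python3 - <<'E'
from h import *
im,o=save('wrist','w7'); im2=cv2.imread('pics/w2.png')[:,:,::-1]; t,_=save('top','top7'); t0=cv2.imread('pics/top2.png')[:,:,::-1]
z=lambda x:cv2.resize(x[130:310,270:370],(222,400))
cv2.imwrite('pics/c7.png',np.hstack([z(im2),z(im),cv2.resize(t[150:270,250:350],(333,400),interpolation=cv2.INTER_CUBIC)])[:,:,::-1])
a=t[205:255,265:320].astype(int); ys,xs=np.nonzero(a.min(2)>165); print(np.bincount(ys+205)[205:])
E
```

```text
time: 19.4
ee_pos: [0.4504, -0.3635, 0.0954]
wrist_force: [-0.1, 0.0, 0.1]
finger_gap: 0.0602
finger_force: 0.0
time: 19.77
ee_pos: [0.4509, -0.3641, 0.1739]
time: 20.27
ee_pos: [0.4502, -0.3629, 0.2481]
[0 0 0 0 0 0 0 0 0 0 0 0 0 0 0 0 0 0 0 0 0 0 0 1 1 1 2 2 2 2 2 2 2 2 8]
```

View pics/c7.png

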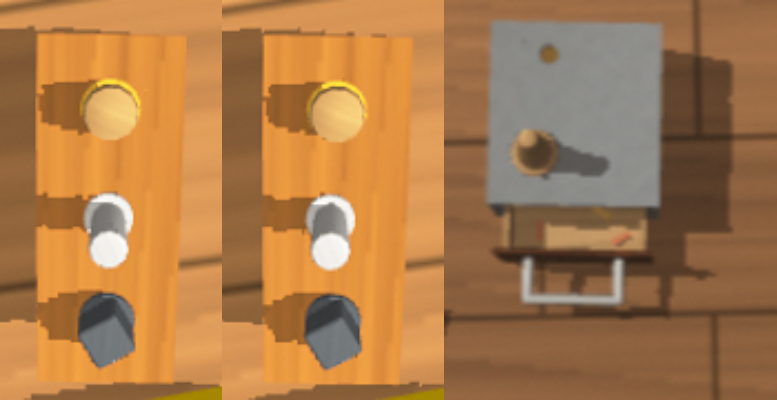

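The pin is hanging in the middle hole again, and the domer and stamp look identical to before. The drawer is ajar with its bar at top pixels (274–303, 240). I'll hook the bar from behind with the fingers narrowed and the tool upright, which keeps the gripper body away from the cone.

```bash

python3 -m handwheel '[[[-0.03,0.4,0],[0,0,0],20],[[-0.05,0.78,0],[0,0,0],20]]' 40 | head -2
python3 -m handwheel '[[[-0.03,0.4,0],[0,0,0],20],[[-0.05,0.78,0],[0,0,0],20]]' | head -2
python3 -m handwheel '[[[-0.03,0.4,0],[0,0,0],20],[[-0.05,0.78,0],[0,0,0],20]]' | head -2
python3 -m handwheel '[[[-0.03,0.4,0],[0,0,0],20],[[-0.05,0.78,0.4],[0,0,-0.1],20],[[-0.05,0.78,0.4],[0,0,-0.1],20],[[-0.05,0.78,0.4],[0,0,-0.1],20],[[-0.05,0.78,0.4],[0,0,-0.1],20]]'
python3 - <<'E'
from h import *
im,o=save('wrist','w8')
m=(im.astype(int).min(2)>185).astype(np.uint8); m[330:]=0
n,_,st,ce=cv2.connectedComponentsWithStats(m)
for i in range(1,n):
    if st[i,4]>40: print(st[i],ce[i].round(1))
cv2.imwrite('pics/c8.png',cv2.resize(im[130:380,195:445],(600,600),interpolation=cv2.INTER_CUBIC)[:,:,::-1])
E
```

```text
time: 20.62
ee_pos: [0.4689, -0.2705, 0.2477]
time: 20.88
ee_pos: [0.4881, -0.1779, 0.2479]
time: 21.12
ee_pos: [0.5072, -0.0862, 0.248]
time: 21.75
ee_pos: [0.5269, 0.0021, 0.2016]
tool_rot: [[-0.999, 0.039, 0.001], [0.039, 0.999, -0.0], [-0.001, -0.0, -1.0]]
wrist_force: [0.1, -0.0, 0.8]
finger_gap: 0.0198
finger_force: 0.0
[ 443  144   66   73 3149] [475.7 180.5]
[ 279  207   89   39 1066] [322.  218.2]
[246 299  28  23 496] [257.4 308.7]
[366 299  33  23 625] [384. 309.]
[299 300  41  25 984] [319.5 311.6]
```

View pics/c8.png

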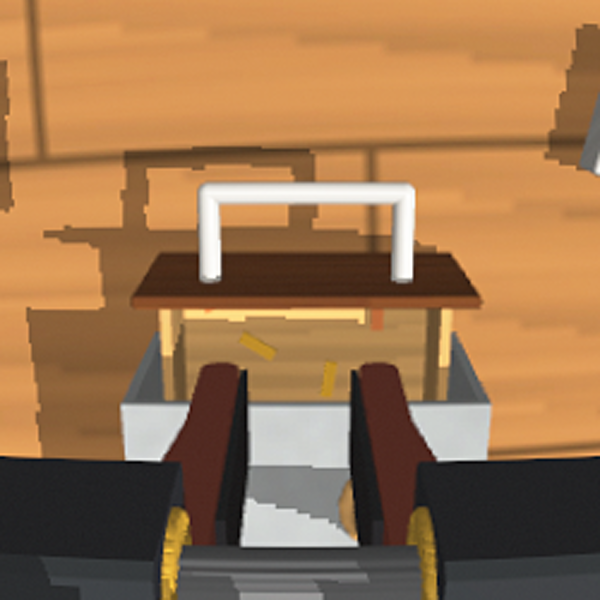

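The bar is 19 mm from the TCP along tool +x and the drawer front 13 mm the other way, so the fingers are 1 mm off the gap's middle and 3 mm off in y. Going down with those corrections.

```bash

python3 -m handwheel '[[[0.01,0.025,0.35],[0,0,0],20],[[0.01,0.025,0.68],[0,0,0],20],[[0.01,0.025,0.68],[0,0,0],20],[[0.01,0.025,0.68],[0,0,0],20]]' 40 | grep -v rot
python3 -m handwheel '[[[0,0,0.2],[0,0,0],20],[[0,0,0.35],[0,0,0],20],[[0,0,0.45],[0,0,0],20],[[0,0,0.45],[0,0,0],20]]' | grep -v rot
```

```text
time: 22.3
ee_pos: [0.5266, 0.0061, 0.121]
wrist_force: [-0.1, -0.9, -0.2]
finger_gap: 0.0197
finger_force: 0.0
time: 22.8
ee_pos: [0.5253, 0.0067, 0.0651]
wrist_force: [0.5, 0.2, 1.1]
finger_gap: 0.0201
finger_force: 0.0
```

```bash

python3 -m handwheel '[[[0,0,0.12],[0,0,0],20],[[0,0,0.22],[0,0,0],20],[[0,0,0.22],[0,0,0],20]]' | grep -v rot
python3 -m handwheel '[[[0.03,0,0],[0,0,0],20],[[0.06,0,0],[0,0,0],20],[[0.1,0,0],[0,0,0],20],[[0.15,0,0],[0,0,0],20],[[0.2,0,0],[0,0,0],20],[[0.25,0,0],[0,0,0],20],[[0.3,0,0],[0,0,0],20],[[0.35,0,0],[0,0,0],20],[[0.35,0,0],[0,0,0],20]]' | grep -v rot
```

```text
time: 23.18
ee_pos: [0.5247, 0.0068, 0.038]
wrist_force: [-0.4, -0.6, 0.6]
finger_gap: 0.0199
finger_force: 0.0
time: 24.3
ee_pos: [0.4826, 0.0085, 0.0389]
wrist_force: [0.4, -0.4, 0.1]
finger_gap: 0.0201
finger_force: 0.0
```

```bash

python3 -m handwheel '[[[0.03,0,0],[0,0,0],20],[[0.045,0,0],[0,0,0],20],[[0.045,0,0],[0,0,0],20]]' | grep -E 'ee|wrist_f'
python3 -m handwheel '[[[0.015,0,0],[0,0,0],20],[[0.025,0,0],[0,0,0],20],[[0.025,0,0],[0,0,0],20]]' | grep -E 'ee|wrist_f'
python3 - <<'E'
from h import *
t,_=save('top','top9')
for b in (t,cv2.imread('pics/top7.png')[:,:,::-1]):
    g=b[225:275,266:312].astype(int); d=(g.max(2)-g.min(2)<40)&(g.min(2)>110)
    print(d.sum(1).tolist())
E
```

```text
ee_pos: [0.4811, 0.0086, 0.0395]
wrist_force: [6.8, -0.7, -6.0]
ee_pos: [0.4809, 0.0086, 0.04]
wrist_force: [13.6, -1.5, -9.1]
[0, 0, 0, 0, 0, 0, 1, 0, 0, 0, 0, 0, 0, 0, 0, 0, 0, 0, 0, 0, 0, 0, 1, 1, 5, 7, 7, 6, 6, 5, 4, 4, 3, 3, 1, 0, 0, 0, 0, 0, 0, 0, 0, 0, 0, 0, 0, 0, 0, 0]
[0, 0, 0, 5, 5, 5, 6, 6, 6, 6, 5, 5, 5, 21, 31, 29, 0, 0, 0, 0, 0, 0, 0, 0, 0, 0, 0, 0, 0, 0, 0, 0, 0, 0, 0, 0, 0, 0, 0, 0, 0, 0, 0, 0, 0, 0, 0, 0, 0, 0]
```

```bash

python3 -m handwheel '[[[-0.05,0,0],[0,0,0],20],[[-0.09,0,0],[0,0,0],20],[[-0.09,0,0],[0,0,0],20],[[-0.09,0,-0.1],[0,0,0],20],[[-0.09,0,-0.4],[0,0,0],20],[[-0.09,0,-0.9],[0,0,0],20],[[-0.09,0,-0.9],[0,0,0],20]]' | grep -E 'ee|wrist_f'
python3 -m handwheel '[[[0,0,-0.3],[0,0,0],20],[[0,0,-0.47],[0,0,0],20],[[0,0,-0.47],[0,0,0],20],[[0,0,-0.47],[0,0,0],20]]' | grep -E 'ee|wrist_f'
cat > m.py <<'E'
from h import *
import sys
im,o=save('wrist',sys.argv[1])
m=(im.astype(int).min(2)>185).astype(np.uint8); m[290:]=0
n,lab,st,ce=cv2.connectedComponentsWithStats(m)
for i in range(1,n):
    if st[i,4]>300:
        ys,xs=np.nonzero(lab==i); rows=np.bincount(ys); v=np.nonzero(rows>.7*rows.max())[0].mean(); u=(xs.min()+xs.max())/2
        p=onz('wrist',u,v,.05,o); print(st[i],p.round(4),'tool',(np.array(o['tool_rot']).T@(p-o['ee_pos'])).round(4))
E
python3 m.py w9
python3 - <<'E'
from h import *
b,_=save('top','top10')
g=b[225:275,266:312].astype(int); d=(g.max(2)-g.min(2)<40)&(g.min(2)>110)
print(d.sum(1).tolist())
E
```

```text
ee_pos: [0.4884, 0.0083, 0.1512]
wrist_force: [0.5, -0.5, -0.0]
ee_pos: [0.485, 0.0084, 0.2024]
wrist_force: [-0.2, -0.8, 0.6]
[ 436  188   66   70 3023] [0.4819 0.1452 0.05  ] tool [0.0077 0.1367 0.1523]
[ 274  206   89   39 1110] [0.466  0.0091 0.05  ] tool [0.0187 0.     0.1524]
[19, 19, 18, 18, 19, 19, 19, 19, 10, 1, 2, 1, 1, 1, 2, 9, 9, 9, 10, 10, 10, 10, 10, 10, 10, 10, 10, 10, 10, 10, 9, 8, 8, 7, 6, 6, 5, 4, 2, 2, 0, 0, 0, 0, 0, 0, 0, 0, 0, 0]
```

```bash

python3 -m handwheel '[[[0,0,0.35],[0,0,0],20],[[0,0,0.68],[0,0,0],20],[[0,0,0.68],[0,0,0],20],[[0,0,0.68],[0,0,0],20]]' 40 | grep -E 'ee|wrist_f'
python3 -m handwheel '[[[0,0,0.2],[0,0,0],20],[[0,0,0.4],[0,0,0],20],[[0,0,0.6],[0,0,0],20],[[0,0,0.69],[0,0,0],20],[[0,0,0.69],[0,0,0],20]]' | grep -E 'ee|wrist_f'
python3 -m handwheel '[[[0.03,0,0],[0,0,0],20],[[0.06,0,0],[0,0,0],20],[[0.08,0,0],[0,0,0],20],[[0.08,0,0],[0,0,0],20]]' | grep -E 'ee|wrist_f'
python3 -m handwheel '[[[0.03,0,0],[0,0,0],20],[[0.06,0,0],[0,0,0],20],[[0.08,0,0],[0,0,0],20],[[0.08,0,0],[0,0,0],20]]' | grep -E 'ee|wrist_f'
```

```text
ee_pos: [0.4864, 0.008, 0.1225]
wrist_force: [0.4, 0.4, 0.2]
ee_pos: [0.4864, 0.0083, 0.0396]
wrist_force: [0.1, -0.5, 0.2]
ee_pos: [0.481, 0.0086, 0.0404]
wrist_force: [10.0, -1.5, -8.0]
ee_pos: [0.4808, 0.0087, 0.0422]
wrist_force: [28.7, -2.9, -22.4]
```

The drawer sits solidly on its stop: 29 N and no further motion. Backing off and checking.

```bash

python3 -m handwheel '[[[-0.1,0,0],[0,0,0],20],[[-0.15,0,0],[0,0,0],20],[[-0.15,0,0],[0,0,0],20],[[-0.15,0,-0.15],[0,0,0],20],[[-0.15,0,-0.5],[0,0,0],20],[[-0.15,0,-0.9],[0,0,0],20],[[-0.15,0,-0.9],[0,0,0],20]]' | grep -E 'ee|wrist_f'
python3 -m handwheel '[[[0,0,-0.3],[0,0,0],20],[[0,0,-0.47],[0,0,0],20],[[0,0,-0.47],[0,0,0],20],[[0,0,-0.47],[0,0,0],20]]' | grep -E 'time|ee|wrist_f'
python3 m.py w11
python3 -m handwheel '[[[0,0,-0.3],[0,0,0],20],[[0,0,-0.6],[0,0,0],20],[[0,0,-0.6],[0,0,0],20],[[0,0,-0.6],[0,0,0],20]]' | grep -E 'time|ee|wrist_f'
python3 - <<'E'
from h import *
t,_=save('top','top11'); t0=cv2.imread('pics/top0.png')[:,:,::-1]
d=np.abs(t.astype(int)-t0).max(2)
for n,(x0,x1,y0,y1) in dict(jar=(130,180,240,275),cone=(265,290,180,212),rack=(415,455,225,295),cab=(290,316,158,205)).items():
    print(n,(d[y0:y1,x0:x1]>40).sum(),d[y0:y1,x0:x1].mean().round(1))
m=(t[200:300,180:290].astype(int).min(2)>150).astype(np.uint8)
n,_,st,ce=cv2.connectedComponentsWithStats(m)
for i in range(1,n):
    if st[i,4]>60: print(st[i],onz('top',*(ce[i]+[180,200]),.022).round(3))
s,_=save('scene','s11'); s0=cv2.imread('pics/scene0.png')[:,:,::-1]; d=np.abs(s.astype(int)-s0).max(2)
for n,(x0,x1,y0,y1) in dict(jar=(435,475,178,222),cone=(388,408,232,268),rack=(185,232,255,335)).items(): print(n,(d[y0:y1,x0:x1]>40).sum())
E
```

```text
ee_pos: [0.4859, 0.0085, 0.1494]
wrist_force: [-0.2, 0.6, -0.6]
time: 30.08
ee_pos: [0.4835, 0.0084, 0.2019]
wrist_force: [0.0, 0.8, -0.2]
[ 436  190   66   70 3024] [0.4812 0.1451 0.05  ] tool [0.0069 0.1365 0.1519]
[ 274  208   89   39 1120] [0.4661 0.0091 0.05  ] tool [0.017 0.    0.152]
time: 30.62
ee_pos: [0.484, 0.0085, 0.2741]
wrist_force: [-0.2, 0.2, 0.2]
jar 0 2.7
cone 62 15.4
rack 869 19.7
cab 11 4.8
[ 38  36  10  24 158] [0.489 0.177 0.022]
jar 0
cone 232
rack 685
```

```bash

python3 -m handwheel '[[[0,0.5,0],[0,0,0],20],[[0,1,0],[0,0,0],20]]' | grep ee
python3 -m handwheel '[[[0,0.5,0],[0,0,0],20],[[0,1,0],[0,0,0],20]]' | grep ee
python3 -m handwheel '[[[0,0.5,0],[0,0,0],20],[[0,1,0],[0,0,0],20]]' | grep ee
python3 -m handwheel '[[[0.5,0.5,0],[0,0,0],20],[[1,1,0],[0,0,0],20],[[1,1,0],[0,0,0],20],[[1,1,0],[0,0,0],20],[[1,1,0],[0,0,0],20]]' | grep -E 'time|ee'
python3 - <<'E'
from h import *
t,_=save('top','top12'); t0=cv2.imread('pics/top0.png')[:,:,::-1]; s,_=save('scene','s12'); s0=cv2.imread('pics/scene0.png')[:,:,::-1]
def cmp(a,b,R):
    d=np.abs(a.astype(int)-b).max(2)
    for n,(x0,x1,y0,y1) in R.items(): print(n,(d[y0:y1,x0:x1]>40).sum())
cmp(t,t0,dict(cone=(265,290,180,212),rack=(415,455,225,295),cab=(290,316,158,205)))
cmp(s,s0,dict(jar=(435,475,178,222),cone=(388,408,232,268),rack=(185,232,255,335)))
m=(t[200:300,180:330].astype(int).min(2)>150).astype(np.uint8)
n,_,st,ce=cv2.connectedComponentsWithStats(m)
for i in range(1,n):
    if st[i,4]>30: print(st[i],onz('top',*(ce[i]+[180,200]),.022).round(3))
E
```

```text
ee_pos: [0.4886, 0.129, 0.2745]
ee_pos: [0.4928, 0.2498, 0.2742]
ee_pos: [0.4972, 0.3697, 0.2738]
time: 32.1
ee_pos: [0.3827, 0.4912, 0.2743]
cone 0
rack 7
cab 0
jar 0
cone 232
rack 50
[ 38  36  26  27 475] [0.488 0.158 0.022]
[94 45 29 12 78] [0.474 0.007 0.022]
```

```bash
python3 -c "
from plant import r
print(r.job_done())"
```

```text
the job is handed in; nothing more can be done
None
```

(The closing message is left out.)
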